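# Find the rocking corner of a jig plate and shim it

## Task

The jig plate should stand firm on all four corners, but one corner rocks. Press down on the corners with a fingertip to find the one that gives, gently push that corner's brass shim in under it until its tab lies flat against the edge of the plate, then press down firmly on that same corner again to prove that it no longer rocks, and draw back. Do not grip or lift anything, and leave the other three shims and the loose knobs and hex key where they are.

Things in the scene. Friction and masses are not known exactly. Their poses are not given: they have to be found in the camera images.
- bed: dark steel bed, 214 x 132 mm, fixed to the bench; origin at the middle of its underside on the bench top, x along the 214 mm (away from the robot, turned up to 0.3 rad), y to the left. Four rest buttons under the plate's corners: x +-54, y +-46 mm. To its left stand a parked arm's round foot (100 mm high, from y = -0.07 m on) and tall column (from y = -0.05 m on)
- jig_plate: aluminium plate, 132 x 116 x 14 mm, top 50 mm above the bench; origin mid-underside, axes as the bed's. A sprung bolt at its middle (27 mm wide, up to 71 mm) lets it tip and levels it again. One button (which one varies, not told) is 4.3 mm low: that corner sinks 4 mm under 4 N, then stops; firm corners sink under 1 mm at 10 N pressed over the button. Shimmed, it sinks about 1 mm
- corner_near_left (a point): point on the plate's top over the near left rest button (a faint ring, 16 mm across), where that corner is pressed; it tips with the plate; 50 mm above the bench when level
- corner_near_right (a point): point on the plate's top over the near right rest button (a faint ring, 16 mm across), where that corner is pressed; it tips with the plate; 50 mm above the bench when level
- corner_far_left (a point): point on the plate's top over the far left rest button (a faint ring, 16 mm across), where that corner is pressed; it tips with the plate; 50 mm above the bench when level
- corner_far_right (a point): point on the plate's top over the far right rest button (a faint ring, 16 mm across), where that corner is pressed; it tips with the plate; 50 mm above the bench when level
- shim_near_left: brass shim captive at the near left corner. Upright tab 24 x 2.5 mm, 32 to 47 mm above the bench; origin mid-width on its outer face, 40 mm up; x level, inward (the push). Starts 22-24 mm short of home (tab on the plate's edge, origin 69 mm from bed middle along bed x). Slides with 2 N; firm corners block it after 4-6 mm. Guide cheeks 36 mm high, to 99 mm from bed middle. Bends over 40 N
- shim_near_right: brass shim captive at the near right corner. Upright tab 24 x 2.5 mm, 32 to 47 mm above the bench; origin mid-width on its outer face, 40 mm up; x level, inward (the push). Starts 22-24 mm short of home (tab on the plate's edge, origin 69 mm from bed middle along bed x). Slides with 2 N; firm corners block it after 4-6 mm. Guide cheeks 36 mm high, to 99 mm from bed middle. Bends over 40 N
- shim_far_left: brass shim captive at the far left corner. Upright tab 24 x 2.5 mm, 32 to 47 mm above the bench; origin mid-width on its outer face, 40 mm up; x level, inward (the push). Starts 22-24 mm short of home (tab on the plate's edge, origin 69 mm from bed middle along bed x). Slides with 2 N; firm corners block it after 4-6 mm. Guide cheeks 36 mm high, to 99 mm from bed middle. Bends over 40 N
- shim_far_right: brass shim captive at the far right corner. Upright tab 24 x 2.5 mm, 32 to 47 mm above the bench; origin mid-width on its outer face, 40 mm up; x level, inward (the push). Starts 22-24 mm short of home (tab on the plate's edge, origin 69 mm from bed middle along bed x). Slides with 2 N; firm corners block it after 4-6 mm. Guide cheeks 36 mm high, to 99 mm from bed middle. Bends over 40 N
- red_knob: loose red printed double knob, 29 x 48 x 24 mm, lying on the bench on the robot's side of the bed; origin at the middle of its underside
- blue_knob: loose blue printed double knob, 29 x 48 x 24 mm, lying on the bench on the robot's side of the bed; origin at the middle of its underside
- hex_key: loose steel hex key, 33 x 88 x 5 mm, lying on the bench on the robot's side of the bed; origin at the middle of its underside

How it is judged (in metres and radians):
On the way, in this order (a step that is already met when the one before it is completed fails the run):
1. the rocking corner is pressed down by the fingers: its point sinks more than 3 mm (contact force between the fingers and jig_plate above 1 N and height (world z) of any of corner_near_left, corner_near_right, corner_far_left, corner_far_right below 0.047 m), for 0.05 s.
2. a shim is pushed home, its tab within 2.5 mm of lying against the plate's edge ((x of any of shim_near_left, shim_near_right in the frame of bed above -0.0713 m or x of any of shim_far_left, shim_far_right in the frame of bed below 0.0713 m)), for 0.05 s.
3. the shimmed corner is pressed with more than 4 N within 35 mm of its point, the shim bears more than 1.5 N, and the corner sinks less than 2 mm (((x of shim_near_left in the frame of bed above -0.0713 m and contact force between the fingers and jig_plate above 4 N and contact force between the fingers and shim_near_left below 0.5 N and horizontal distance between the grasp point and corner_near_left below 0.035 m and contact force between shim_near_left and jig_plate above 1.5 N and height (world z) of corner_near_left above 0.048 m) or (x of shim_near_right in the frame of bed above -0.0713 m and contact force between the fingers and jig_plate above 4 N and contact force between the fingers and shim_near_right below 0.5 N and horizontal distance between the grasp point and corner_near_right below 0.035 m and contact force between shim_near_right and jig_plate above 1.5 N and height (world z) of corner_near_right above 0.048 m) or (x of shim_far_left in the frame of bed below 0.0713 m and contact force between the fingers and jig_plate above 4 N and contact force between the fingers and shim_far_left below 0.5 N and horizontal distance between the grasp point and corner_far_left below 0.035 m and contact force between shim_far_left and jig_plate above 1.5 N and height (world z) of corner_far_left above 0.048 m) or (x of shim_far_right in the frame of bed below 0.0713 m and contact force between the fingers and jig_plate above 4 N and contact force between the fingers and shim_far_right below 0.5 N and horizontal distance between the grasp point and corner_far_right below 0.035 m and contact force between shim_far_right and jig_plate above 1.5 N and height (world z) of corner_far_right above 0.048 m))), for 0.1 s.
At the end, for the whole second after the job is handed in: exactly one shim, that of the corner that rocked, is home (tab within 2.5 mm of lying against the plate's edge); the other three are within 3 mm of where they started; the plate is level within 0.015 rad; the knobs and the hex key are within 15 mm of where they lay (((x of shim_near_left in the frame of bed above -0.0713 m and distance of each of shim_near_right, shim_far_left, shim_far_right from where it was at the start of the episode below 0.003 m) or (x of shim_near_right in the frame of bed above -0.0713 m and distance of each of shim_near_left, shim_far_left, shim_far_right from where it was at the start of the episode below 0.003 m) or (x of shim_far_left in the frame of bed below 0.0713 m and distance of each of shim_near_left, shim_near_right, shim_far_right from where it was at the start of the episode below 0.003 m) or (x of shim_far_right in the frame of bed below 0.0713 m and distance of each of shim_near_left, shim_near_right, shim_far_left from where it was at the start of the episode below 0.003 m)) and angle between jig_plate's own z axis and vertical below 0.015 rad and distance of each of red_knob, blue_knob, hex_key from where it was at the start of the episode below 0.015 m); the robot touches nothing.
It fails at once if a shim's tab is taken between the fingers ((contact force between the fingers and shim_near_left above 1 N and x of the grasp point in the frame of shim_near_left between -0.0005 and 0.003 m and y of the grasp point in the frame of shim_near_left between -0.014 and 0.014 m) or (contact force between the fingers and shim_near_right above 1 N and x of the grasp point in the frame of shim_near_right between -0.0005 and 0.003 m and y of the grasp point in the frame of shim_near_right between -0.014 and 0.014 m) or (contact force between the fingers and shim_far_left above 1 N and x of the grasp point in the frame of shim_far_left between -0.0005 and 0.003 m and y of the grasp point in the frame of shim_far_left between -0.014 and 0.014 m) or (contact force between the fingers and shim_far_right above 1 N and x of the grasp point in the frame of shim_far_right between -0.0005 and 0.003 m and y of the grasp point in the frame of shim_far_right between -0.014 and 0.014 m)).
It fails at once if a loose knob or the hex key is lifted more than 20 mm (height (world z) of any of red_knob, blue_knob, hex_key above 0.02 m).
It fails at once if a shim is squeezed or pushed with more than 40 N (contact force between the fingers and shim_near_left above 40 N or contact force between the fingers and shim_near_right above 40 N or contact force between the fingers and shim_far_left above 40 N or contact force between the fingers and shim_far_right above 40 N).
It also fails if it takes over 51 s, if anything falls off the work surface, if the arm or the gripper's body presses on something with over 40 N, if the wrist force passes 120 N, or if a joint passes its speed limit or range.

## Robot

A 6-joint arm with a two-finger parallel gripper is mounted at the origin on a cart in front of the work surface, level with it; the furniture and walls round the work are solid. World frame = base frame: x ahead of the robot, y to its left, z up, the work surface at z = 0. Lengths are in mm, angles in rad, forces in N, time in s.
With the tool pointing down it reaches from about 275 to 750 mm from the base axis. Payload 10.2 kg.
Tool frame: the origin (TCP) lies at the centre of the arm's flange, where the gripper is bolted on; the fingertips stand ctrl.tip_reach ahead of it and the grasp point (between the pads) lies 155 mm ahead of it (ctrl.tip_reach is the distance from the TCP to the fingertips, in mm); z points along the fingers, y is the direction in which the jaws open and shut (so a half turn about z gives the same grasp; the last joint's range is limited). The gripper opens to 85 mm and grips with 20 to 120 N. Pads are 22 mm wide; open, the fingers measure 114 mm over their backs; the gripper's body (76 mm by 85 mm) begins 54 mm behind the grasp point. The pads swing forward as they close: fully open they stand 13 mm farther back than shut.
Start: joints at [0.89, 0.313, 1.498, -0, 1.331, -0.223], TCP at [232.051, 470.94, 404.694] pointing down, gripper open.
Joint ranges: [-2.94, 2.94], [-0.97, 2.17], [0.19, 2.56], [-1.23, 4.37], [0.02, 3.11], [-2.88, 2.88]. Speed limits (rad/s): [2.39, 2.39, 3.01, 3.14, 3.14, 3.14].

## Interface

Orientations are given as a unit quaternion [w, x, y, z].
In Python, from rig import ctrl, viewer gives the robot as it stands.
- The arm moves only by the tool drive_tool, never from a script. Its argument "rows" is a list that holds one entry, the list of rows, each a list of 6 numbers: the shift along the world's x, y, z normalised to -1 to 1, where 1 is 0.1 m, then the turn, a rotation vector about the world's x, y, z normalised to -1 to 1, where 1 is 90 degrees. A call has 1 to 10 rows; each row is the pose to reach, as a shift and turn from the pose measured when the call began; what a row does not reach only later rows make up. A row lasts 1/8 s, in which the tool goes at most 62.5 mm and 10.7 degrees, less where a joint would pass 70% of its speed; a pose out of reach is approached as far as the arm can. A call with a number of a shift or a turn outside -1 to 1 is refused whole. A call with a gripper value outside its range is refused whole. "fingers" is the opening, from -1 (shut) to 1 (fully open), set as the call begins (left out, the last holds). The fingers move at their own pace and stop on an object; "force" is the grip in N (left out, the last holds). Time passes only in rows, so rows that repeat a pose let the fingers close. It gives the time, the measured TCP pose, the force and the opening at its end, in the units of the state.
- ctrl.sense(): the state, without advancing time (a new reading comes with each control period).
- viewer.capture(name): name is "scene" or "top" or "wrist"; returns the picture (400x640x3 uint8, red, green, blue); there is no depth.
- viewer.calibration(name): a dict with "mtx" (3x3 intrinsics, pixels), "dist_coeffs" ([k1, k2, p1, p2, k3] as OpenCV has them; the pictures are not rectified), "extrinsics" (4x4, takes a point from camera to world coordinates). Camera axes: x right, y up, looking along -z (the intrinsics and any distortion apply to the point x, -y, -z); pixel columns grow to the right and rows downward; lengths in mm; the calibration is good to about 2 mm. A picture is of the moment at which its call begins: read the wrist's pose just before it. calibration takes no time and is no camera call; for the wrist camera it gives the pose at the moment of the call.
- ctrl.finish_job(): hands the job in, once; it reports no verdict.
The state is a dict: "time_s": time; "joints": joint angles; "dq": joint speeds; "tau": joint torques, N m; "eef_pos": TCP position; "ee_rot": TCP orientation; "force": force on the tool from outside, world axes, zero at the start; "wrist_torque": the same for the moment, N m; "grip_width": opening from 0.0 (shut) to 1.0 (fully open).
Only numpy, scipy, OpenCV 4.12 (cv2) and the standard library are available. Lean on these libraries where they do the work, as an engineer would, in place of code of your own. Each camera call takes 0.05 s, during which the arm holds its last target.

## Working session

There is one attempt and no reset: what is moved stays moved. The work goes in short steps, Python scripts to look and compute and a tool call to move; the robot and the scene stay as the last step left them, time stands still between calls to the robot, and variables do not carry over. Pictures are saved under pics/ and viewed, and the job is handed in when it is done.

Besides the shell and the picture viewer there is one more tool, called after "Emit:" as name([rows], argument=value, ...), one row to a line, values as JSON. drive_tool: Moves the arm, as the interface text tells. Scaled input: -1 to 1 covers 0.1 m each way for a shift and 90 degrees each way for a turn. Its arguments: {"type":"object","properties":{"rows":{"type":"array","items":{"type":"array","items":{"type":"array","items":{"type":"number"}}}},"fingers":{"type":"number"},"force":{"type":"number"}},"required":["rows"]}

```bash
ls; mkdir -p pics; python3 - <<'E'
from rig import ctrl, viewer
import cv2
for n in ("scene","top"):
    cv2.imwrite(f"pics/{n}0.png",viewer.capture(n)[:,:,::-1])
    c=viewer.calibration(n);print(n,c)
print(ctrl.sense(),ctrl.tip_reach)
E
```

```text
pics
scene {'mtx': array([[409.28661751,   0.        , 322.92045616],
       [  0.        , 409.28661751, 201.33629416],
       [  0.        ,   0.        ,   1.        ]]), 'dist_coeffs': array([-0.06687426,  0.        ,  0.        ,  0.        ,  0.        ]), 'extrinsics': array([[ 5.71940836e-01, -5.22648758e-01,  6.32235680e-01,
         1.03999126e+03],
       [ 8.20291403e-01,  3.66651046e-01, -4.38963579e-01,
        -5.39399558e+02],
       [-2.38610393e-03,  7.69678690e-01,  6.38426989e-01,
         6.04022961e+02],
       [ 0.00000000e+00,  0.00000000e+00,  0.00000000e+00,
         1.00000000e+00]])}
top {'mtx': array([[438.59668891,   0.        , 322.95902355],
       [  0.        , 438.59668891, 192.01843817],
       [  0.        ,   0.        ,   1.        ]]), 'dist_coeffs': array([-0.01567727,  0.        ,  0.        ,  0.        ,  0.        ]), 'extrinsics': array([[ 1.27325284e-02,  9.93526132e-01, -1.12888030e-01,
         4.17913041e+02],
       [-9.99778896e-01,  1.07599288e-02, -1.80660677e-02,
        -1.61961856e+02],
       [-1.67344432e-02,  1.13093097e-01,  9.93443461e-01,
         9.20955642e+02],
       [ 0.00000000e+00,  0.00000000e+00,  0.00000000e+00,
         1.00000000e+00]])}
{'time_s': 0.1, 'joints': array([ 8.89593278e-01,  3.13378485e-01,  1.49834548e+00,  4.17312788e-06,
        1.33099476e+00, -2.23383481e-01]), 'dq': array([ 9.30944983e-04, -2.72802435e-03, -1.81558040e-03, -2.46082305e-04,
       -1.81570198e-03, -8.82445189e-05]), 'tau': array([ 9.09110167e-04, -4.12909698e+01, -2.60141230e+01, -3.20608287e-04,
        3.03443710e-03, -1.69892184e-05]), 'eef_pos': array([232.02825654, 470.9072949 , 404.20603975]), 'ee_rot': array([-2.47885579e-04,  2.26916329e-01,  9.73914094e-01, -5.05534517e-04]), 'force': array([-0.24867559,  0.02015809,  0.49681901]), 'wrist_torque': array([-0.03731399,  0.02183859, -0.01291407]), 'grip_width': 1.0035600221425598} 173.4
```

View pics/scene0.png

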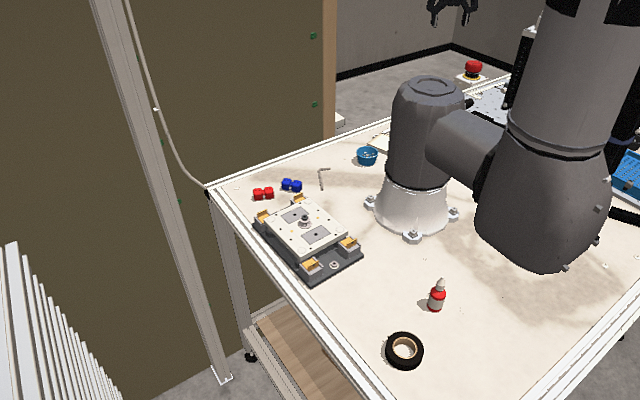

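View pics/top0.png

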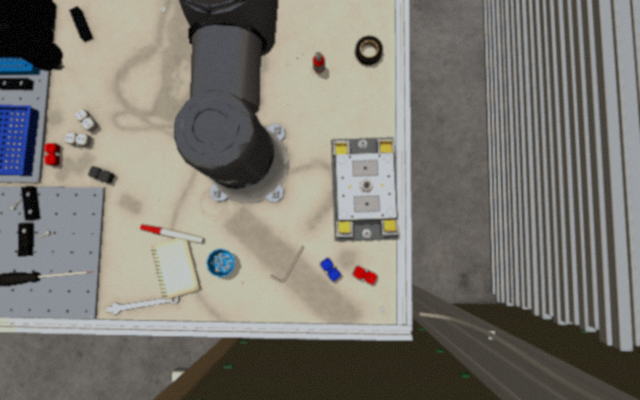

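```bash
cat > h.py <<'E'
import numpy as np, cv2
from rig import ctrl, viewer
def ray(cal,uv):
    p=cv2.undistortPoints(np.array([[uv]],float),cal['mtx'],cal['dist_coeffs'])[0,0]
    E=cal['extrinsics'];d=E[:3,:3]@np.array([p[0],-p[1],-1.]);return E[:3,3],d
def onz(cal,uv,z):
    o,d=ray(cal,uv);return (o+d*(z-o[2])/d[2])
def proj(cal,X):
    E=cal['extrinsics'];q=E[:3,:3].T@(np.asarray(X,float)-E[:3,3]);q=np.array([q[0],-q[1],-q[2]])
    return cv2.projectPoints(q[None],np.zeros(3),np.zeros(3),cal['mtx'],cal['dist_coeffs'])[0].ravel()
E
python3 - <<'E'
import cv2
a=cv2.imread('pics/top0.png')[125:295,260:420]; cv2.imwrite('pics/topc.png',cv2.resize(a,None,fx=3.5,fy=3.5,interpolation=cv2.INTER_CUBIC))
a=cv2.imread('pics/scene0.png')[160:300,220:400]; cv2.imwrite('pics/scenec.png',cv2.resize(a,None,fx=4,fy=4,interpolation=cv2.INTER_CUBIC))
E
```

```text
(no output)
```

View pics/topc.png

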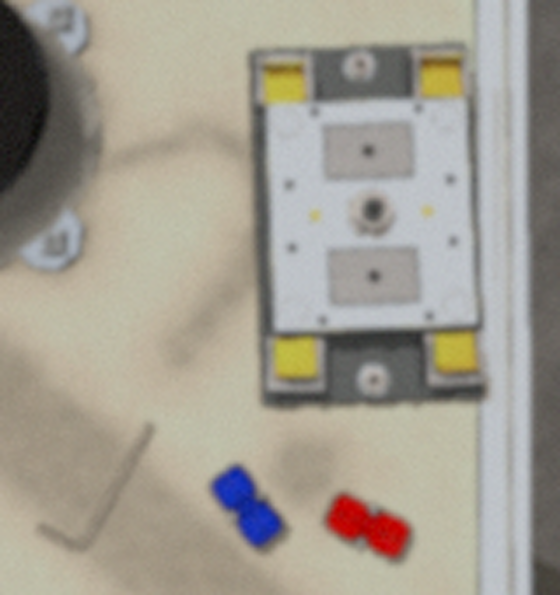

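View pics/scenec.png

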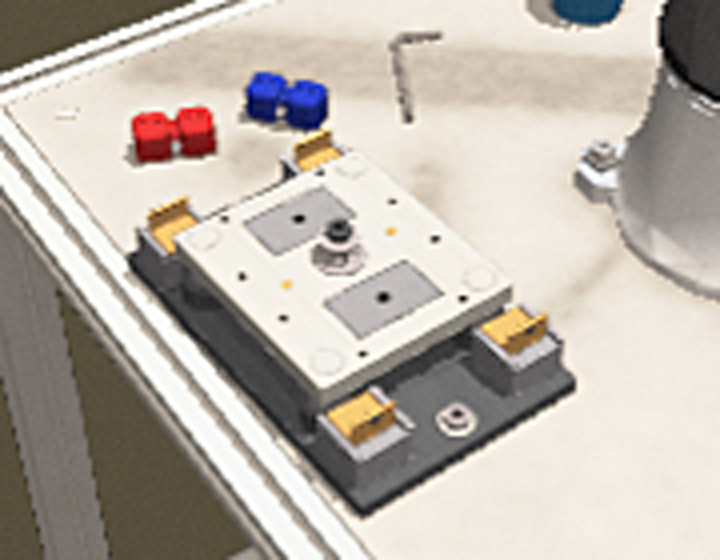

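```bash
python3 - <<'E'
from h import *
a=cv2.imread('pics/top0.png')
hsv=cv2.cvtColor(a,cv2.COLOR_BGR2HSV)
m=((hsv[:,:,1]<45)&(hsv[:,:,2]>150)).astype(np.uint8); m[:, :325]=0;m[:,397:]=0;m[:148]=0;m[222:]=0
n,l,s,c=cv2.connectedComponentsWithStats(m); i=1+np.argmax(s[1:,4]);print(s[i],c[i])
cnt=cv2.findContours((l==i).astype(np.uint8),cv2.RETR_EXTERNAL,cv2.CHAIN_APPROX_NONE)[0][0]
cal=viewer.calibration('top')
W=np.array([onz(cal,p[0].astype(float),50)[:2] for p in cnt],np.float32)
r=cv2.minAreaRect(W);print(r)
print('hand corners',[onz(cal,(260+(u+.5)/3.5-.5,125+(v+.5)/3.5-.5),50)[:2].round(1) for u,v in [(268,100),(468,97),(480,328),(273,333)]])
print('rings',[onz(cal,(260+u/3.5-.4,125+v/3.5-.4),50)[:2].round(1) for u,v in [(290,121),(451,120),(456,308),(287,311)]])
sc=viewer.calibration('scene')
R=[(220+u/4-.4,160+v/4-.4) for u,v in [(481,280),(327,361),(205,237),(352,166)]]
print('scene rings',[onz(sc,p,50)[:2].round(1) for p in R])
Y=((hsv[:,:,0]>18)&(hsv[:,:,0]<35)&(hsv[:,:,1]>150)).astype(np.uint8);Y[:,:330]=0
n,l,s,c=cv2.connectedComponentsWithStats(Y)
for k in range(1,n):
  if s[k,4]>30: print(s[k],onz(cal,c[k],34).round(1))
print('scene tabs tops', [onz(sc,(220+u/4-.4,160+v/4-.4),47)[:2].round(1) for u,v in [(548,318),(513,344),(392,392),(361,416),(186,198),(150,216),(329,133),(297,150)]])
E
```

```text
[ 336  148   61   72 3614] [365.39872717 185.63890426]
((537.1162719726562, -230.8789520263672), (142.8254852294922, 116.08480834960938), 2.7167441844940186)
hand corners [array([ 596. , -171.9]), array([ 598.9, -287. ]), array([ 466., -293.]), array([ 461.8, -176. ])]
rings [array([ 583.9, -184.6]), array([ 585.4, -277.1]), array([ 477.2, -279.4]), array([ 474.4, -183.7])]
scene rings [array([ 581.5, -180.9]), array([ 584.1, -272. ]), array([ 476.4, -276.2]), array([ 472. , -184.6])]
[381 142  10  10  95] [ 614.6 -273.2   34. ]
[337 144   9   9  79] [ 610.1 -182.    34. ]
[385 220  11  11 107] [ 453.2 -280.8   34. ]
[339 222  10  11  94] [ 449.2 -188.8   34. ]
scene tabs tops [array([ 618.6, -168.4]), array([ 622.7, -192.7]), array([ 615.1, -256.7]), array([ 619.2, -276.3]), array([ 441.1, -268. ]), array([ 442.9, -290.2]), array([ 438.1, -177.5]), array([ 440.6, -199.6])]
```

```bash
python3 - <<'E'
from h import *
cal=viewer.calibration('top');sc=viewer.calibration('scene')
for p in [(277,132),(277,192),(220,192)]: print(onz(cal,p,10).round())
for z in (0,100,200,300,400): print(z,onz(cal,(270,150),z).round(),onz(cal,(222,188),z).round(),onz(cal,(175,130),z).round(),onz(sc,(392,110),z).round())
for p in [(413,235),(455,212),(372,200)]: print(onz(sc,p,10).round())
print('origin',proj(cal,[0,0,0]),proj(sc,[0,0,0]),proj(sc,[232,470,404]))
b=cv2.imread('pics/top0.png');
E
```

```text
[649. -46.  10.]
[520. -49.  10.]
[519.  71.  10.]
0 [612. -31.   0.] [529.  70.   0.] [654. 177.   0.] [195. 316.   0.]
100 [591. -45. 100.] [517.  44. 100.] [629. 140. 100.] [335. 175. 100.]
200 [570. -59. 200.] [505.  19. 200.] [603. 103. 200.] [475.  33. 200.]
300 [549. -73. 300.] [493.  -6. 300.] [577.  67. 300.] [ 614. -109.  300.]
400 [528. -88. 400.] [481. -31. 400.] [552.  30. 400.] [ 754. -250.  400.]
[649. -41.  10.]
[650.  88.  10.]
[512. -36.  10.]
origin [246.93242015 451.19888031] [274.85943176 113.30263405] [457.25522042 -32.76569974]
```

Emit:
drive_tool([
  [[-0.4,-0.5,0,0,0,-0.1],[-0.8,-1,0,0,0,-0.2],[-0.8,-1,0,0,0,-0.3]],
], fingers=-1, force=20)

```text
time_s: 0.48
eef_pos: [149.8, 368.6, 403.8]
ee_rot: [-0.001, 0.45, 0.893, -0.001]
force: [0.1, 1.1, 0.1]
grip_width: 0.378
```

Emit:
drive_tool([
  [[0.4,-0.45,0,0,0,-0.1],[0.8,-0.93,0,0,0,-0.2],[0.8,-0.93,0,0,0,-0.3]],
])

```text
time_s: 0.85
eef_pos: [232.1, 273.1, 403.7]
ee_rot: [-0.001, 0.651, 0.759, -0.001]
force: [-0.8, 0.2, -0.2]
grip_width: 0.0
```

Emit:
drive_tool([
  [[0.35,-0.5,0,0,0,-0.1],[0.7,-1,0,0,0,-0.2],[0.7,-1,0,0,0,-0.3]],
])

```text
time_s: 1.23
eef_pos: [304.0, 170.1, 403.6]
ee_rot: [-0.001, 0.814, 0.581, -0.001]
force: [-0.4, 0.5, -0.3]
grip_width: 0.0
```

Emit:
drive_tool([
  [[0.2,-0.5,0,0,0,-0.1],[0.35,-1,0,0,0,-0.2],[0.35,-1,0,0,0,-0.3]],
])

```text
time_s: 1.6
eef_pos: [339.7, 67.4, 403.4]
ee_rot: [-0.001, 0.929, 0.37, -0.001]
force: [0.3, 0.3, 0.1]
grip_width: -0.003
```

Emit:
drive_tool([
  [[0.1,-0.5,0,0,0,-0.1],[0.1,-1,0,0,0,-0.2],[0.1,-1,0,0,0,-0.3]],
])

```text
time_s: 1.98
eef_pos: [349.7, -35.1, 403.2]
ee_rot: [-0.001, 0.99, 0.138, -0.001]
force: [-0.2, 0.1, -0.1]
grip_width: 0.004
```

Emit:
drive_tool([
  [[0,-0.5,0,0,0,-0.1],[0,-1,0,0,0,-0.18],[0,-1,0,0,0,-0.18]],
])

```text
time_s: 2.35
eef_pos: [349.5, -137.3, 402.9]
ee_rot: [-0.001, 1.0, -0.006, -0.001]
force: [-0.1, -0.4, -0.3]
grip_width: -0.0
```

Emit:
drive_tool([
  [[0.3,-0.5,-0.3,0,0,0.033],[0.6,-0.93,-0.6,0,0,0.033],[0.8,-0.93,-0.8,0,0,0.033],[0.8,-0.93,-0.8,0,0,0.033]],
])

```text
time_s: 2.85
eef_pos: [430.0, -229.5, 321.3]
ee_rot: [-0.003, 1.0, 0.021, -0.003]
force: [-0.6, 0.3, 0.6]
grip_width: -0.001
```

```bash
python3 - <<'E'
from h import *
c=viewer.calibration('wrist');s=ctrl.sense();cv2.imwrite("pics/w0.png",viewer.capture('wrist')[:,:,::-1]);print(c,s['eef_pos'],s['ee_rot'],s['joints'],ctrl.tip_reach)
np.save('w0.npy',c['extrinsics'])
E
```

```text
{'mtx': array([[331.99322754,   0.        , 319.5297692 ],
       [  0.        , 331.99322754, 200.89008397],
       [  0.        ,   0.        ,   1.        ]]), 'dist_coeffs': array([-0.06849525,  0.        ,  0.        ,  0.        ,  0.        ]), 'extrinsics': array([[ 4.09194566e-02,  9.56630259e-01,  2.88416617e-01,
         5.02349192e+02],
       [-9.99145655e-01,  4.08505475e-02,  6.26048314e-03,
        -2.27051141e+02],
       [-5.79300912e-03, -2.88426385e-01,  9.57484549e-01,
         2.91023433e+02],
       [ 0.00000000e+00,  0.00000000e+00,  0.00000000e+00,
         1.00000000e+00]])} [ 430.00167778 -229.51982384  321.26540343] [-0.00280417  0.99976881  0.02110971 -0.00297258] [-7.31224840e-01  3.18396444e-01  1.72294685e+00  3.57712654e-05
  1.10842235e+00  7.97332489e-01] 173.4
```

View pics/w0.png

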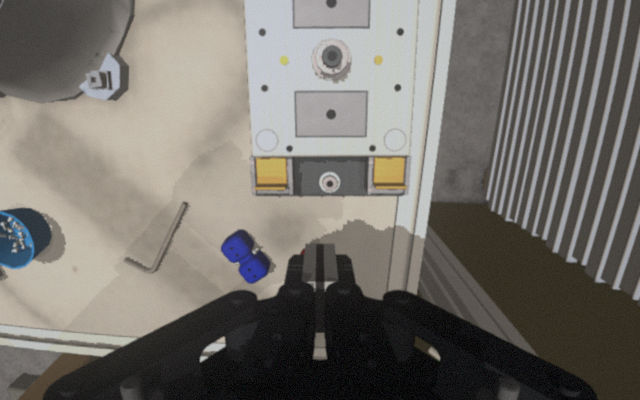

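```bash
python3 - <<'E'
from h import *
c=viewer.calibration('wrist');c['extrinsics']=np.load('w0.npy')
for n,p,z in [('ringL',(267,140),50),('ringR',(395,140),50),('bolttop',(331.5,55),71),('bolt',(331.5,57),50),('edgeL',(250,154),50),('edgeR',(412,155),50),('tabL',(271,186),47),('tabR',(389,184),47),('tabLl',(256,186),47),('tabLr',(286,186),47),('tabRl',(374,184),47),('tabRr',(405,184),47)]: print(n,onz(c,p,z).round(1))
B=cv2.imread('pics/w0.png')[120:215,230:430];cv2.imwrite('pics/w0c.png',cv2.resize(B,None,fx=4,fy=4,interpolation=cv2.INTER_CUBIC))
E
```

```text
ringL [ 474.  -188.9   50. ]
ringR [ 477.9 -281.2   50. ]
bolttop [ 530.6 -232.    71. ]
bolt [ 532.  -232.6   50. ]
edgeL [ 463.4 -176.4   50. ]
edgeR [ 467.7 -294.8   50. ]
tabL [ 439.1 -191.3   47. ]
tabR [ 444.4 -280.7   47. ]
tabLl [ 438.6 -179.9   47. ]
tabLr [ 439.5 -202.8   47. ]
tabRl [ 443.9 -269.3   47. ]
tabRr [ 445.  -292.9   47. ]
```

View pics/w0c.png

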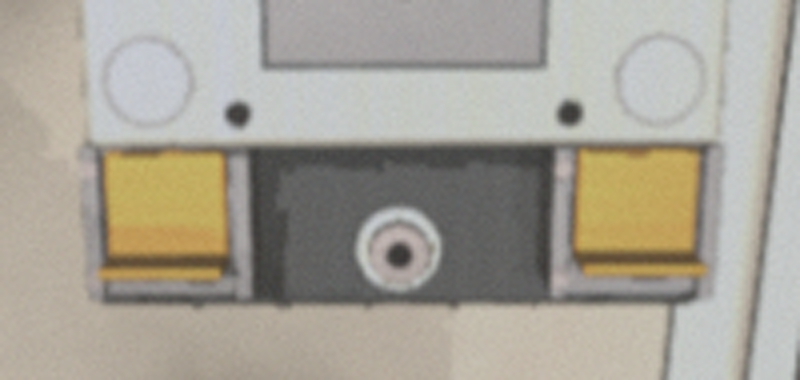

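Emit:
drive_tool([
  [[0.44,0.41,-0.4,0,0,0],[0.44,0.41,-0.8,0,0,0],[0.44,0.41,-0.91,0,0,0],[0.44,0.41,-0.91,0,0,0]],
])

```text
time_s: 3.4
eef_pos: [473.4, -188.6, 232.9]
ee_rot: [-0.002, 1.0, 0.021, -0.002]
force: [0.4, -0.4, 1.4]
grip_width: 0.002
```

Emit:
drive_tool([
  [[0,0,-0.04,0,0,0],[0,0,-0.06,0,0,0],[0,0,-0.06,0,0,0]],
])

```text
time_s: 3.78
eef_pos: [473.3, -188.8, 227.3]
ee_rot: [-0.002, 1.0, 0.021, -0.002]
force: [-0.0, 0.7, -0.0]
grip_width: 0.006
```

Tip nominally at 53.9 mm. Continue in small steps.

Emit:
drive_tool([
  [[0,0,-0.02,0,0,0],[0,0,-0.03,0,0,0],[0,0,-0.03,0,0,0]],
])

```text
time_s: 4.15
eef_pos: [473.3, -188.8, 224.1]
ee_rot: [-0.002, 1.0, 0.021, -0.002]
force: [0.1, -0.2, -0.7]
grip_width: -0.003
```

Emit:
drive_tool([
  [[0,0,-0.01,0,0,0],[0,0,-0.01,0,0,0],[0,0,-0.01,0,0,0]],
])

```text
time_s: 4.53
eef_pos: [473.3, -188.8, 223.4]
ee_rot: [-0.002, 1.0, 0.021, -0.002]
force: [-0.5, 1.1, 5.3]
grip_width: 0.0
```

Emit:
drive_tool([
  [[0,0,-0.01,0,0,0],[0,0,-0.01,0,0,0],[0,0,-0.01,0,0,0]],
])

```text
time_s: 4.9
eef_pos: [473.3, -188.8, 223.3]
ee_rot: [-0.001, 1.0, 0.021, -0.002]
force: [-4.6, 1.9, 13.5]
grip_width: -0.0
```

Emit:
drive_tool([
  [[0,0,0.08,0,0,0],[0.03,-0.45,0.08,0,0,0],[0.05,-0.91,0.06,0,0,0],[0.05,-0.91,0.02,0,0,0],[0.05,-0.91,0.02,0,0,0]],
])

```text
time_s: 5.52
eef_pos: [478.1, -279.4, 224.8]
ee_rot: [-0.002, 1.0, 0.021, -0.002]
force: [0.0, 0.5, -0.5]
grip_width: -0.003
```

Emit:
drive_tool([
  [[0,0,-0.02,0,0,0],[0,0,-0.03,0,0,0],[0,0,-0.03,0,0,0]],
])

```text
time_s: 5.9
eef_pos: [478.2, -278.9, 222.0]
ee_rot: [-0.002, 1.0, 0.021, -0.002]
force: [-0.2, 1.5, 2.0]
grip_width: 0.003
```

Emit:
drive_tool([
  [[0,0,-0.01,0,0,0],[0,0,-0.02,0,0,0],[0,0,-0.02,0,0,0]],
])

```text
time_s: 6.28
eef_pos: [478.2, -279.0, 220.3]
ee_rot: [-0.002, 1.0, 0.021, -0.002]
force: [-3.5, 0.5, 6.3]
grip_width: -0.002
```

Emit:
drive_tool([
  [[0,0,-0.01,0,0,0],[0,0,-0.02,0,0,0],[0,0,-0.02,0,0,0]],
])

```text
time_s: 6.65
eef_pos: [478.1, -279.1, 219.7]
ee_rot: [-0.002, 1.0, 0.021, -0.002]
force: [-5.6, 3.6, 16.2]
grip_width: 0.0
```

Emit:
drive_tool([
  [[0,0,0.15,0,0,0],[-0.2,-0.02,0.15,0,0,0],[-0.57,-0.04,0.15,0,0,0],[-0.57,-0.04,0.1,0,0,0],[-0.57,-0.04,0.1,0,0,0]],
])

```text
time_s: 7.28
eef_pos: [421.5, -283.2, 229.8]
ee_rot: [-0.002, 1.0, 0.021, -0.002]
force: [0.1, 1.6, 0.0]
grip_width: -0.002
```

```bash
python3 - <<'E'
from h import *
c=viewer.calibration('wrist');s=ctrl.sense();cv2.imwrite("pics/w1.png",viewer.capture('wrist')[:,:,::-1]);print(s['eef_pos'],s['ee_rot'])
np.save('w1.npy',c['extrinsics'])
E
```

```text
[ 421.52572521 -283.16400241  229.77421711] [-0.00151645  0.99976848  0.02137626 -0.00193323]
```

View pics/w1.png

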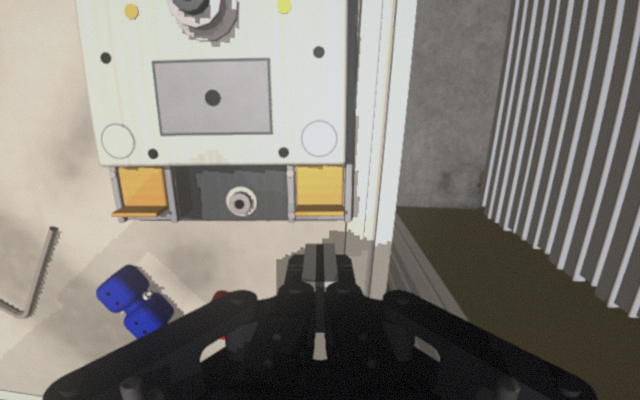

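Emit:
drive_tool([
  [[0,0.01,-0.1,0,0,0],[0,0.01,-0.165,0,0,0],[0,0.01,-0.165,0,0,0]],
])

```text
time_s: 7.7
eef_pos: [421.8, -282.0, 212.6]
ee_rot: [-0.002, 1.0, 0.022, -0.002]
force: [0.7, 0.2, 1.0]
grip_width: 0.003
```

Emit:
drive_tool([
  [[0.03,0,0,0,0,0],[0.06,0,0,0,0,0],[0.08,0,0,0,0,0],[0.08,0,0,0,0,0]],
])

```text
time_s: 8.2
eef_pos: [429.9, -281.9, 212.6]
ee_rot: [-0.002, 1.0, 0.022, -0.002]
force: [-0.7, 0.9, -1.1]
grip_width: 0.006
```

Emit:
drive_tool([
  [[0.01,0,0,0,0,0],[0.03,0,0,0,0,0],[0.05,0,0,0,0,0],[0.05,0,0,0,0,0]],
])

```text
time_s: 8.7
eef_pos: [435.0, -281.9, 212.6]
ee_rot: [-0.002, 1.0, 0.022, -0.002]
force: [-1.1, 0.4, 0.8]
grip_width: -0.002
```

Emit:
drive_tool([
  [[0.02,0,0,0,0,0],[0.04,0,0,0,0,0],[0.06,0,0,0,0,0],[0.08,0,0,0,0,0]],
])

```text
time_s: 9.2
eef_pos: [443.1, -281.8, 212.5]
ee_rot: [-0.002, 1.0, 0.022, -0.002]
force: [-2.1, 2.2, 0.2]
grip_width: 0.003
```

Emit:
drive_tool([
  [[0.02,0,0,0,0,0],[0.04,0,0,0,0,0],[0.06,0,0,0,0,0],[0.07,0,0,0,0,0]],
])

```text
time_s: 9.7
eef_pos: [450.3, -281.8, 212.4]
ee_rot: [-0.002, 1.0, 0.022, -0.002]
force: [-1.6, 1.9, -0.4]
grip_width: 0.003
```

Emit:
drive_tool([
  [[0.01,0,0,0,0,0],[0.02,0,0,0,0,0],[0.02,0,0,0,0,0]],
])

```text
time_s: 10.07
eef_pos: [452.3, -281.9, 212.5]
ee_rot: [-0.002, 1.0, 0.022, -0.002]
force: [-2.3, 0.8, -0.1]
grip_width: -0.003
```

Emit:
drive_tool([
  [[0.01,0,0,0,0,0],[0.01,0,0,0,0,0]],
])

```text
time_s: 10.32
eef_pos: [453.1, -281.9, 212.4]
ee_rot: [-0.002, 1.0, 0.022, -0.003]
force: [-5.7, 2.4, 2.2]
grip_width: -0.002
```

Emit:
drive_tool([
  [[0.01,0,0,0,0,0],[0.01,0,0,0,0,0]],
])

```text
time_s: 10.58
eef_pos: [453.5, -282.0, 212.4]
ee_rot: [-0.002, 1.0, 0.022, -0.004]
force: [-8.5, 0.9, 3.5]
grip_width: -0.003
```

Emit:
drive_tool([
  [[-0.1,0,0,0,0,0],[-0.22,0,0.05,0,0,0],[-0.26,0,0.3,0,0,0],[-0.26,0,0.35,0,0,0],[-0.26,0,0.35,0,0,0]],
])

```text
time_s: 11.2
eef_pos: [427.4, -282.0, 247.5]
ee_rot: [-0.002, 1.0, 0.022, -0.004]
force: [0.5, -0.2, 0.2]
grip_width: -0.001
```

```bash
python3 - <<'E'
from h import *
c=viewer.calibration('wrist');s=ctrl.sense();cv2.imwrite("pics/w2.png",viewer.capture('wrist')[:,:,::-1]);print(s['eef_pos'],s['ee_rot'])
np.save('w2.npy',c['extrinsics'])
E
```

```text
[ 427.43719119 -282.01898268  247.4836099 ] [-0.0021538   0.99974604  0.02210982 -0.00379122]
```

View pics/w2.png

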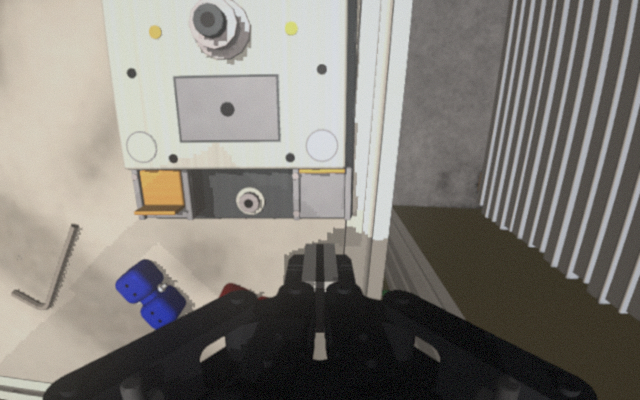

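Emit:
drive_tool([
  [[0.3,0.02,-0.05,0,0,0],[0.51,0.02,-0.1,0,0,0],[0.51,0.02,-0.22,0,0,0],[0.51,0.02,-0.23,0,0,0],[0.51,0.02,-0.23,0,0,0]],
])

```text
time_s: 11.88
eef_pos: [477.8, -279.9, 223.3]
ee_rot: [-0.003, 1.0, 0.022, -0.005]
force: [0.4, 0.8, -0.5]
grip_width: -0.0
```

Emit:
drive_tool([
  [[0,0,-0.01,0,0,0],[0,0,-0.015,0,0,0],[0,0,-0.015,0,0,0]],
])

```text
time_s: 12.25
eef_pos: [477.6, -279.9, 222.9]
ee_rot: [-0.003, 1.0, 0.022, -0.004]
force: [-0.4, 2.9, 12.5]
grip_width: 0.003
```

Emit:
drive_tool([
  [[0,0,-0.01,0,0,0],[0,0,-0.01,0,0,0],[0,0,-0.01,0,0,0]],
])

```text
time_s: 12.62
eef_pos: [477.4, -279.9, 222.9]
ee_rot: [-0.003, 1.0, 0.022, -0.004]
force: [-0.5, 2.9, 11.6]
grip_width: 0.003
```

Emit:
drive_tool([
  [[0,0,-0.01,0,0,0],[0,0,-0.015,0,0,0],[0,0,-0.015,0,0,0],[0,0,-0.015,0,0,0]],
])

```text
time_s: 13.12
eef_pos: [477.3, -279.8, 222.9]
ee_rot: [-0.002, 1.0, 0.022, -0.004]
force: [-2.6, 4.4, 16.8]
grip_width: 0.0
```

Emit:
drive_tool([
  [[0,0,0.2,0,0,0],[0,0,0.5,0,0,0],[0,0,0.9,0,0,0],[-0.3,0,1,0,0,0],[-0.5,0,1,0,0,0],[-0.5,0,1,0,0,0],[-0.5,0,1,0,0,0]],
])

```text
time_s: 14.0
eef_pos: [427.5, -279.9, 322.7]
ee_rot: [-0.002, 1.0, 0.022, -0.004]
force: [0.1, -0.7, 0.7]
grip_width: -0.001
```

```bash
python3 - <<'E'
from h import *
cv2.imwrite("pics/w3.png",viewer.capture('wrist')[:,:,::-1])
a=viewer.capture('scene')[:,:,::-1];cv2.imwrite("pics/s3.png",cv2.resize(a[160:300,220:400],None,fx=4,fy=4,interpolation=cv2.INTER_CUBIC));print(ctrl.sense()['force'])
E
```

```text
[0.71859728 0.74371855 0.61627149]
```

View pics/w3.png

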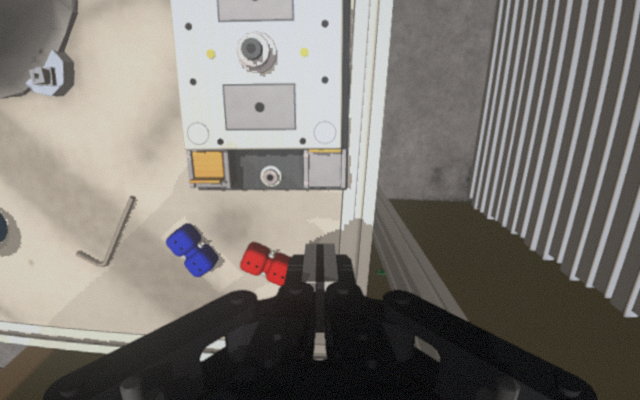

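View pics/s3.png

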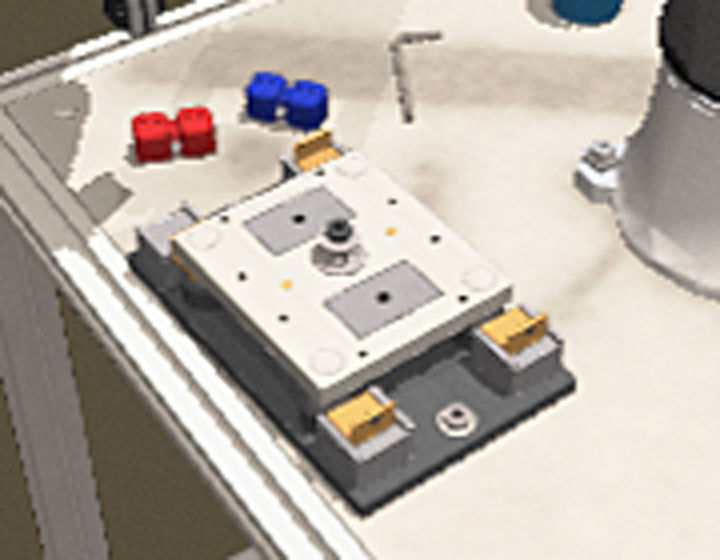

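The wrist and scene views show the near-right tab flat against the plate's edge (wrist pixel 325,150). The other three shims, both knobs and the hex key look unmoved, and the arm is clear of everything.

```bash
python3 -c "
from rig import ctrl
print(ctrl.finish_job())"
```

```text
the job is handed in; nothing more can be done
None
```

The near-right corner was the one that rocked. Its shim is now home, the corner presses firm, and I handed the job in at about 14 s of the 51 s allowed.

- **Finding the corner:** the near-left corner held at 13.5 N with no measurable sink. The near-right corner sank about 3.7 mm and then stopped, reaching 16 N. I did not press the two far corners, because this matched the sink described for a low button.
- **Pushing the shim:** I pushed the near-right shim with the closed fingers. It slid at about 2 N and stopped with the force rising to 8.5 N, within about 1 mm of where I had worked out home to be.
- **Proof press:** I pressed the same corner again with 12 to 17 N and it sank only about 0.5 mm. I could not measure the force on the shim itself.
- **Last checks:** after I drew back, the pictures showed the tab against the plate's edge. The plate looked level, and the other three shims, the knobs and the hex key looked unmoved. I judged these by eye and did not measure them. The tool force was near zero, and no check failed or disagreed.

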